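Serve the seeded rye flatbread with the lifter

ROBOT

A 6-joint arm with a two-finger parallel gripper is mounted at the origin on the work surface. World frame = base frame: x ahead of the robot, y to its left, z up, the work surface at z = 0. Lengths are in mm, angles in rad, forces in N, time in s.
With the tool pointing down it reaches from about 300 to 950 mm from the base axis. Payload 3.1 kg.
Tool frame: the origin (TCP) lies at the very end of the fingers, on their centre line; the grasp point (between the pads) lies manip.grip_point_offset behind it (manip.grip_point_offset is the distance from the TCP to the grasp point, in mm); z points along the fingers, y is the line along which they close (so a half turn about z gives the same grasp; the last joint's range is limited). The gripper opens to 85 mm and grips with 20 to 120 N. Pads are 22 mm wide; open, the fingers measure 114 mm over their backs; the gripper's body (76 mm by 85 mm) begins 54 mm behind the grasp point. The pads swing forward as they close: fully open they stand 13 mm farther back than shut.
Start: joints at [1.039, 0.308, 1.634, -0, 1.2, -0.07], TCP at [278.5, 559.526, 231.272] pointing down, gripper open.
Joint ranges: [-3.06, 3.06], [-0.79, 1.96], [0.05, 2.63], [-1.19, 4.34], [0.05, 2.64], [-2.94, 2.94]. Speed limits (rad/s): [2.79, 2.79, 3.14, 3.14, 3.14, 3.14].

INTERFACE

Orientations are given as [roll, pitch, yaw] about the fixed x, y, z axes, in that order (R = Rz(yaw) Ry(pitch) Rx(roll)).
In Python, from station import manip, eyes, job_done gives the robot as it stands. The module is installed in compiled form; this text tells all that it offers.
- The arm moves only by the tool step_arm, never from a script. Its argument "deltas" is a list of rows, each a list of 5 numbers: the opening, from -1 (shut) to 1 (fully open), then the shift along the tool's x, y, z normalised to -1 to 1, where 1 is 50 cm, then the turn about the tool's z normalised to -1 to 1, where 1 is pi/2 rad. In form: [[hand, dx, dy, dz, spin], ...]. A call has 1 to 20 rows; each row is the pose to reach, as a shift and turn from the pose commanded when the call began, along the tool's axes at that moment; what a row does not reach only later rows make up. A row lasts 1/12 s, in which the tool goes at most 41.7 mm and 7.16 degrees, less where a joint would pass 70% of its speed; a pose out of reach is approached as far as the arm can. A call with a number of a shift or a turn outside -1 to 1 is refused whole. A call with a gripper value outside its range is refused whole. The fingers move at their own pace and stop on an object; "force" is the grip in N (left out, the last holds). Time passes only in rows, so rows that repeat a pose let the fingers close. It gives the time, the measured TCP pose, the force, the opening and the grip force at its end, in the units of the state.
- manip.state(): the state, without advancing time (a new reading comes with each control period).
- eyes.get_image(name): name is "scene" or "top" or "wrist"; returns the picture (400x640x3 uint8, red, green, blue); there is no depth.
- eyes.camera_model(name): a dict with "mtx" (3x3 intrinsics, pixels), "world_from_camera" (4x4, takes a point from camera to world coordinates). Camera axes: x right, y up, looking along -z (the intrinsics and any distortion apply to the point x, -y, -z); pixel columns grow to the right and rows downward; lengths in mm; the calibration is good to about 2 mm. A picture is of the moment at which its call begins: read the wrist's pose just before it. camera_model takes no time and is no camera call; for the wrist camera it gives the pose at the moment of the call.
- job_done(): hands the job in; it is judged then, once.
The state is a dict: "time": time; "qpos": joint angles; "joint_velocities": joint speeds; "joint_torque": joint torques, N m; "position": TCP position; "orientation": TCP orientation; "contact_force": force on the tool from outside, world axes, zero at the start; "wrist_torque": the same for the moment, N m; "width": opening from 0.0 (shut) to 1.0 (fully open); "gripper_force": force on a finger pad.
Only numpy, scipy, OpenCV 4.12 (cv2) and the standard library are available. Lean on these libraries where they do the work, as an engineer would, in place of code of your own. Each camera call takes 0.05 s, during which the arm holds its last target. There are 200 camera calls.

TASK

Slide the steel lifter under the dark seeded rye flatbread on the baking tray, carry it over level and gently, and leave it lying flat and centred on the paper round of the dark serving board. Then stand the lifter back on its slate, on its blade, with the blade over the middle of the slate. Do not drop the bread or touch it with the fingers, and do not disturb the plain flatbread or anything else standing about.

Things in the scene. Friction and masses are not known exactly. Their poses are not given: they have to be found in the camera images.
- lifter: Loose steel lifter, pale wooden handle, 0.2 kg; stands by itself on its blade. Origin: centre of the blade's underside; x to the front edge, y across, z up. Blade flat, 110 mm along x, 70 wide, 2.5 thick. Two thin neck rods rise from the blade at x -50 to x -77, z 62. Handle: level bar 24 mm wide (y), 20 high, x -75 to -185, axis at z 62. Centre of mass near x -30.
- grip (a point): Point on the axis of the lifter's handle, 62 mm above the blade's underside and 100 mm behind the blade's centre: a good place to grip from above, fingers closing across the 24 mm width. Axes as the lifter's.
- rye: Loose dark brown round flatbread with pale seeds, rigid, 105 mm across, 24 mm thick, about 0.12 kg. Origin: centre of the underside. Underside flat to 38 mm radius; from there the edge slopes up at 27 degrees to 52 mm radius at 7 mm height, so that a blade can get under; widest at 11 mm height, domed above. Lies in the left or right half of the tray.
- plain: Loose golden plain flatbread with dimples, same size and shape, lying in the tray's other half, its centre 115 to 135 mm from the rye's. To be left where it is.
- tray: Fixed aluminium baking tray, 180 mm along x, 270 along y. Origin: on its underside, mid width, 80 mm from the back; sheet's upper side at z 6 mm. Open front (edge at x -100 mm) that looks to the table's middle. Lips 5 mm thick, 12 mm above the sheet, at the back (inner face x +75) and sides (inner faces y +-130). A bread pushed to +x stops at the back lip with its centre at x 22 mm.
- board: Fixed dark wooden serving board, 180 mm along its x, 260 mm along its y, 18 mm thick. Origin: centre of the underside. Its front (-x edge) looks roughly to the middle of the table. In one half is the paper round, in the other a bread cob 74 mm across and 41 mm high.
- spot (a point): Centre of the white paper round (110 mm across) on the board; axes as the board's: x away from its front, z up. Two smooth brass stop pegs, 10 mm thick, 22 mm high, stand at x -32, y +-47 mm from here. The 70 mm blade passes between them, the bread does not: drawn back along -x, a bread on the blade is held by the pegs with its centre just here while the blade slides out.
- slate: Fixed dark grey slate tile, 130 mm along its x, 110 mm along its y, 6 mm thick: the lifter's parking place, in the middle of the table. Origin: centre of the underside. The lifter stands on it at the start.
- cob: Bystander: brown bread cob, 74 mm across, 41 mm high, on the serving board beside the paper round. Origin: centre of the underside.
- jam: Bystander: red jam jar with a paper label, 64 mm across, 85 mm high, on the table beyond the slate. Origin: centre of the underside.
- honey: Bystander: amber honey jar, 64 mm across, 75 mm high, on the table beyond the slate. Origin: centre of the underside.
- milk: Bystander: white milk bottle, blue cap, 72 mm across, 190 mm high, at the far side. Origin: centre of the underside.
- oil: Bystander: green oil bottle, 60 mm across, 210 mm high, on the right. Origin: centre of the underside.
- mug: Bystander: white mug, 80 mm across, 85 mm high, handle towards its +y, near the robot on the left. Origin: centre of the underside.
- roll: Bystander: golden bread roll, 74 mm across, 41 mm high, near the robot on the right. Origin: centre of the underside.
Things that resemble listed ones, but are neither listed nor needed, are in the scene too. What is shaped like the rye but purple is not meant.

How it is judged:
By the outcome, as a careful person would: the job done as asked, in the order asked, and still so for the second after the job is handed in, with the robot touching nothing.
It also fails if it takes over 72 s, if anything falls off the work surface, if the arm or the gripper's body presses on something with over 40 N, if the wrist force passes 120 N, or if a joint passes its speed limit or range.

## Working session

There is one attempt and no reset: what is moved stays moved. The work goes in short steps, Python scripts to look and compute and a tool call to move; the robot and the scene stay as the last step left them, time stands still between calls to the robot, and variables do not carry over. Pictures are saved under pics/ and viewed, at most 10 in all, crops included, and the job is handed in when it is done.

Besides the shell and the picture viewer there is one more tool, called after "Call:" by a JSON object that holds its "method" and its "body", one argument or row to a line. step_arm: Moves the arm, as the interface text tells. Scaled input: -1 to 1 covers 50 cm each way for a shift and pi/2 rad each way for a turn. Its arguments: {"type":"object","properties":{"deltas":{"type":"array"},"force":{"type":"number"}},"required":["deltas"]}

```bash
mkdir -p pics
python3 - <<'E'
from station import manip, eyes
import cv2,numpy as np
print(manip.state(), manip.grip_point_offset)
for n in ("scene","top"):
    im=eyes.get_image(n); np.save(f"{n}0.npy",im)
    cv2.imwrite(f"pics/{n}0.png",im[:,:,::-1])
    m=eyes.camera_model(n); print(n,{k:np.round(v,3).tolist() if not isinstance(v,str) else v for k,v in m.items()})
E
```

```text
{'time': 0.0, 'qpos': array([ 1.03932500e+00,  3.09037493e-01,  1.63519362e+00, -2.12116831e-06,
        1.19971708e+00, -6.96654803e-02]), 'joint_velocities': array([-0.00098304,  0.00029854, -0.00035371,  0.00155942, -0.00172279,
       -0.00148066]), 'joint_torque': array([ 4.33074410e-04, -4.15242434e+01, -2.76668161e+01,  8.97614314e-05,
        9.98840231e-03, -2.15628705e-05]), 'position': array([278.06094816, 558.80816587, 230.02349316]), 'orientation': array([-3.13924269e+00, -1.61996748e-04,  2.67978739e+00]), 'contact_force': array([ 0.33722801,  0.16497029, -0.56687586]), 'wrist_torque': array([ 0.00128585, -0.0297938 , -0.0134581 ]), 'gripper_force': 0.0, 'width': 1.0016957196415426} 18.700000000000003
scene {'mtx': [[457.179, 0.0, 318.176], [0.0, 457.179, 195.056], [0.0, 0.0, 1.0]], 'world_from_camera': [[-0.895, -0.356, 0.268, 911.294], [0.446, -0.724, 0.527, 729.765], [0.006, 0.591, 0.806, 1167.887], [0.0, 0.0, 0.0, 1.0]]}
top {'mtx': [[367.311, 0.0, 323.963], [0.0, 367.311, 199.189], [0.0, 0.0, 1.0]], 'world_from_camera': [[-0.024, 0.996, -0.089, 455.059], [-1.0, -0.025, -0.008, -18.486], [-0.01, 0.089, 0.996, 1155.28], [0.0, 0.0, 0.0, 1.0]]}
```

View pics/top0.png

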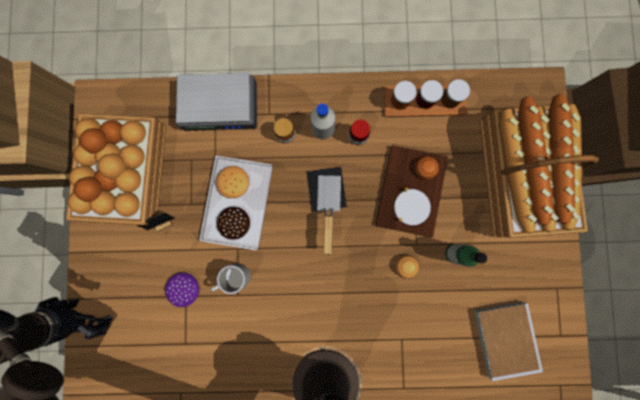

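View pics/scene0.png

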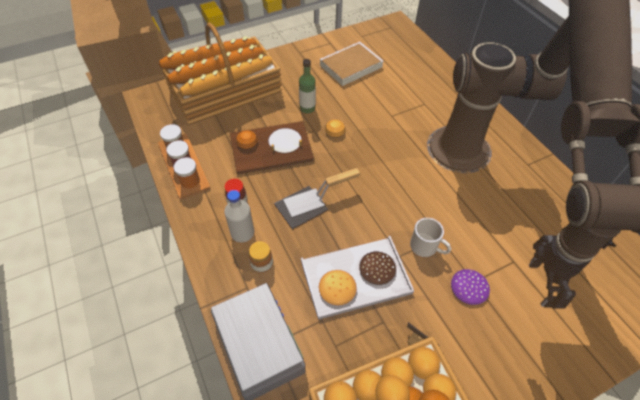

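The top view shows the rye at (233,222) and the plain bread at (233,181), both on the tray. The lifter stands on the slate at about (328,200), and the paper round is at (412,208). Things that could be taken for the rye in the top view:
- purple bread at (182,290): wrong colour
- plain bread at (233,181): golden
- basket rolls at about (90,185): not on the tray

I choose the dark one at (233,222) and will check it in a close crop.

```bash
cat > h.py <<'E'
import numpy as np,cv2
from station import manip, eyes
def ray(cam,uv):
    m=eyes.camera_model(cam) if isinstance(cam,str) else cam
    uv=np.atleast_2d(uv).astype(float);K=m["mtx"];T=m["world_from_camera"]
    d=np.c_[(uv[:,0]-K[0][2])/K[0][0],-(uv[:,1]-K[1][2])/K[1][1],-np.ones(len(uv))]
    return T[:3,3],d@T[:3,:3].T
def plane(cam,uv,z):
    o,d=ray(cam,uv);return (o+d*((z-o[2])/d[:,2])[:,None])[:,:2]
def proj(cam,P):
    m=eyes.camera_model(cam) if isinstance(cam,str) else cam
    T=m["world_from_camera"];p=(np.atleast_2d(P)-T[:3,3])@T[:3,:3]
    return np.c_[m["mtx"][0][0]*p[:,0]/-p[:,2]+m["mtx"][0][2],-m["mtx"][1][1]*p[:,1]/-p[:,2]+m["mtx"][1][2]]
def blob(mask,near=None,roi=None):
    mask=mask.astype(np.uint8)
    if roi: 
        q=np.zeros_like(mask);x0,y0,x1,y1=roi;q[y0:y1,x0:x1]=mask[y0:y1,x0:x1];mask=q
    c,_=cv2.findContours(mask,cv2.RETR_EXTERNAL,cv2.CHAIN_APPROX_NONE)
    return max(c,key=cv2.contourArea)
E
python3 - <<'E'
import numpy as np,cv2
t=np.load("top0.npy")[:,:,::-1]; s=np.load("scene0.npy")[:,:,::-1]
a=cv2.resize(t[135:265,190:450],None,fx=3,fy=3,interpolation=cv2.INTER_CUBIC)
b=cv2.resize(s[120:320,220:420],None,fx=3,fy=3,interpolation=cv2.INTER_CUBIC)
cv2.imwrite("pics/ct.png",a);cv2.imwrite("pics/cs.png",b)
h=cv2.cvtColor(t,cv2.COLOR_BGR2HSV)
for n,p in dict(rye=(226,218),tray=(255,200),tray2=(213,240),slate=(315,195),blade=(328,190),handle=(328,235),board=(392,180),paper=(410,212),wood=(290,230)).items(): print(n,h[p[1],p[0]])
E
```

```text
rye [ 11 128  72]
tray [135   5 187]
tray2 [120   6 171]
slate [113  28  37]
blade [113   6 159]
handle [ 19 116 194]
board [  8 173  62]
paper [110  15 204]
wood [ 14 146 145]
```

View pics/ct.png

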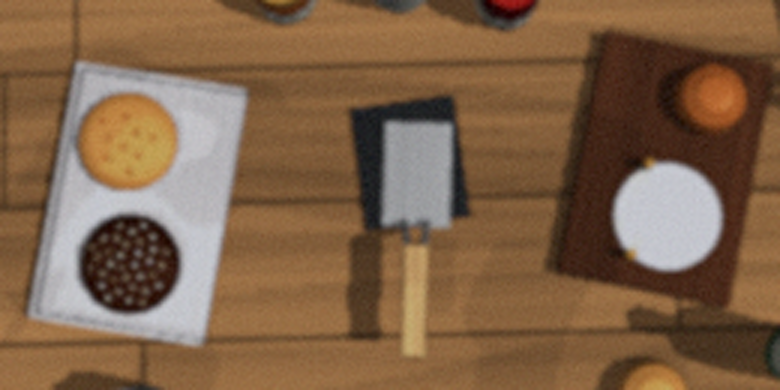

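View pics/cs.png

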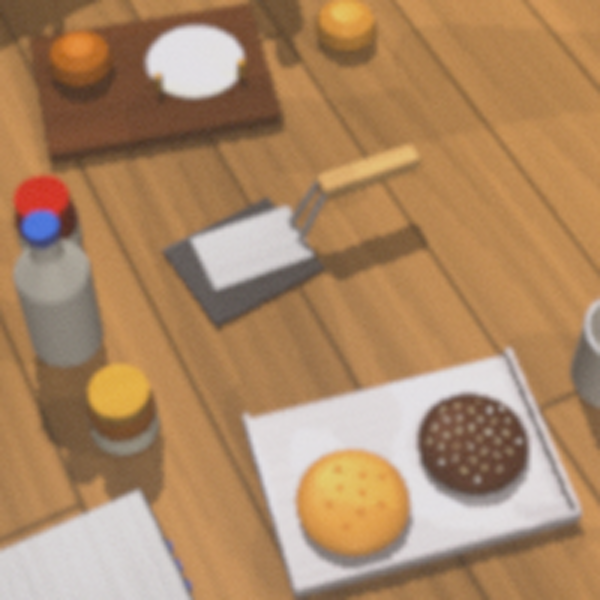

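The crop confirms the choice: the dark seeded rye at top pixel (233,222), in the tray's near half. The pegs stand on the left (tray) side of the paper round. Now I'll measure.

```bash
cat > meas.py <<'E'
from h import *
t=np.load("top0.npy");s=np.load("scene0.npy")
def hsv(i):
    h=cv2.cvtColor(i,cv2.COLOR_RGB2HSV).astype(int);return h[...,0],h[...,1],h[...,2]
np.set_printoptions(precision=2,suppress=True)
def rect(cam,c,z):
    p=plane(cam,c.reshape(-1,2),z).astype(np.float32);r=cv2.minAreaRect(p);return np.round(r[0],1),np.round(r[1],1),round(r[2],2)
def circ(cam,c,z):
    e=cv2.fitEllipse(cv2.convexHull(c));return plane(cam,[e[0]],z)[0],plane(cam,cv2.convexHull(c).reshape(-1,2),z).ptp(0) if False else np.ptp(plane(cam,c.reshape(-1,2),z),axis=0)
for cam,im,R in (("top",t,dict(rye=(212,202,256,245),plain=(212,163,256,200),tray=(195,150,275,255),blade=(314,172,346,212),slate=(300,160,355,215),handle=(316,212,342,256),paper=(390,187,436,228),board=(370,140,450,242))),
 ("scene",s,dict(rye=(355,246,400,290),plain=(316,266,360,308),tray=(296,230,418,322),blade=(280,186,330,220),slate=(270,180,335,230),handle=(325,166,362,186),paper=(265,125,305,155),board=(225,120,320,175)))):
    H,S,V=hsv(im)
    M=dict(rye=V<125,plain=(S>90)&(V>120),tray=S<40,blade=(S<40)&(V>110),slate=(V<85)&(S<80),handle=(S<135)&(S>60)&(V>160),paper=(S<60)&(V>150),board=(V<95)&(S>90))
    M["handle"]=(S<125)&(S>50)&(V>165)
    Z=dict(rye=13,plain=13,tray=10,blade=8.5,slate=6,handle=78,paper=18,board=18)
    for n,r in R.items():
        c=blob(M[n],roi=r)
        print(cam,n,circ(cam,c,Z[n]) if n in("rye","plain","paper") else rect(cam,c,Z[n]))
E
python3 meas.py
```

```text
top rye (array([491.82, 276.37]), array([102.95, 103.05]))
top plain (array([619.97, 277.91]), array([ 98.78, 100.91]))
top tray (array([556.6, 267.4]), array([187.9, 274.1]), 79.16)
top blade (array([578.1, -24.9]), array([ 70.4, 107.8]), 86.75)
top slate (array([591.6, -17.4]), array([125.9, 106.2]), 6.38)
top handle (array([446.9, -17.9]), array([ 20.4, 104.6]), 88.53)
top paper (array([ 526.98, -281.67]), array([109.12, 105.96]))
top board (array([ 567.7, -271.2]), array([226.9, 297. ]), 78.25)
scene rye (array([492.69, 276.46]), array([102.18, 102.64]))
scene plain (array([619.74, 277.59]), array([101.62, 102.87]))
scene tray (array([555.1, 267.9]), array([182.7, 274. ]), 79.5)
scene blade (array([580.3, -25.1]), array([ 78.9, 114.2]), 86.94)Traceback (most recent call last):
  File "meas.py", line 17, in <module>
    c=blob(M[n],roi=r)
  File "h.py", line 19, in blob
    return max(c,key=cv2.contourArea)
ValueError: max() iterable argument is empty
```

Call:
{"method": "step_arm", "body": {
  "deltas": [
    [1, -0.875, -0.856, 0, 0.26],
    [1, -0.875, -0.856, 0, 0.26],
    [1, -0.875, -0.856, 0, 0.26],
    [1, -0.875, -0.856, 0, 0.26],
    [1, -0.875, -0.856, 0, 0.26],
    [1, -0.875, -0.856, 0, 0.26],
    [1, -0.875, -0.856, 0, 0.26],
    [1, -0.875, -0.856, 0, 0.26],
    [1, -0.875, -0.856, 0, 0.26],
    [1, -0.875, -0.856, 0, 0.26],
    [1, -0.875, -0.856, 0, 0.26],
    [1, -0.875, -0.856, 0, 0.26],
    [1, -0.875, -0.856, 0, 0.26],
    [1, -0.875, -0.856, 0, 0.26],
    [1, -0.875, -0.856, 0, 0.26],
    [1, -0.875, -0.856, 0, 0.26],
    [1, -0.875, -0.856, 0, 0.26],
    [1, -0.875, -0.856, 0, 0.26]
  ]
}}

```text
time: 1.6
position: [478.8, -18.3, 230.7]
orientation: [-3.141, -0.002, 2.271]
contact_force: [0.1, 0.8, -0.2]
width: 1.001
gripper_force: 0.0
```

Run:
```python
from h import *
np.set_printoptions(precision=3,suppress=True)
st=manip.state();print(st["position"],st["orientation"],st["qpos"],st["time"])
m=eyes.camera_model("wrist");im=eyes.get_image("wrist");np.save("w1.npy",im);np.savez("w1m.npz",mtx=m["mtx"],world_from_camera=m["world_from_camera"])
cv2.imwrite("pics/w1.png",im[:,:,::-1]);print({k:np.asarray(v) for k,v in m.items()})
print(proj("wrist",[[478.8,-19.5,78],[578.5,-25,8.5],[591.6,-17.4,6]]))
```

```text
[478.782 -18.257 230.713] [-3.141 -0.002  2.271] [-0.129  0.025  1.966  0.001  1.152 -0.83 ] 1.6
{'mtx': array([[292.848,   0.   , 319.105],
       [  0.   , 292.848, 194.468],
       [  0.   ,   0.   ,   1.   ]]), 'world_from_camera': array([[  0.765,  -0.615,  -0.193, 429.619],
       [  0.645,   0.729,   0.229,  40.533],
       [ -0.   ,  -0.299,   0.954, 374.075],
       [  0.   ,   0.   ,   0.   ,   1.   ]])}
[[317.813 180.862]
 [372.23  217.129]
 [382.833 218.266]]
```

View pics/w1.png

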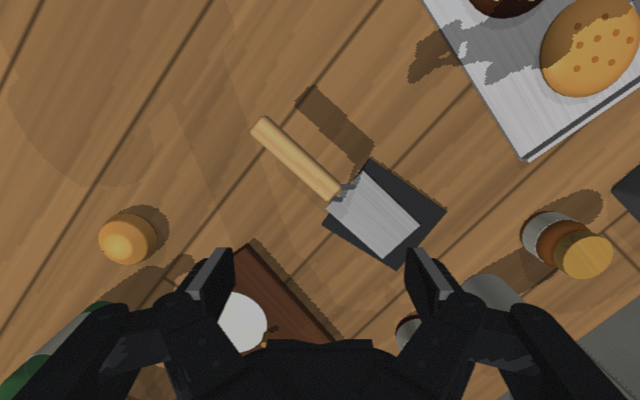

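The wrist view shows the handle from (262,125) to (335,190), the blade at about (374,213) and the slate around it. Positive spin lowered the yaw, so the spin sign is reversed from what I assumed. Next I'll take a finer measurement of lifter and slate from this picture, and of the board from the fixed cameras.

```bash
cat > m2.py <<'E'
from h import *
np.set_printoptions(precision=2,suppress=True)
def hsv(i):
    h=cv2.cvtColor(i,cv2.COLOR_RGB2HSV).astype(int);return h[...,0],h[...,1],h[...,2]
def rect(cam,c,z):
    r=cv2.minAreaRect(plane(cam,c.reshape(-1,2),z).astype(np.float32));return [np.round(v,2) for v in r]
w=np.load("w1.npy");W=dict(np.load("w1m.npz"));H,S,V=hsv(w)
print("px handle",w[155,297],"shadow",w[125,340],"wood",w[90,250],"slate",w[215,430],"blade",w[215,380])
c=blob((S<130)&(V>140)&(S>40),roi=(245,110,342,205));print("handle",rect(W,c,78),cv2.contourArea(c))
c=blob((S<40)&(V>100),roi=(320,165,425,265));print("blade",rect(W,c,8.5))
c=blob((S<60)&((V<90)|(V>100)),roi=(316,155,450,272));print("slate",rect(W,c,6),cv2.minAreaRect(c))
for cam,roi in (("top",(376,145,448,239)),("scene",(228,122,318,174))):
    im=np.load(cam+"0.npy");H,S,V=hsv(im)
    m=((H<12)&(S>110)&(V<105))
    c=blob(m,roi=roi);print(cam,"board",rect(cam,c,18))
    p=blob((S<60)&(V>140),roi=roi);e=cv2.fitEllipse(cv2.convexHull(p));print("paper",plane(cam,[e[0]],18),e[1])
    hh=(H>14)&(H<30)&(S>110)&(V>60)
    r=(400,183,420,225) if cam=="top" else (265,138,306,156)
    ys,xs=np.nonzero(hh[r[1]:r[3],r[0]:r[2]]);print("brass",list(zip(xs+r[0],ys+r[1]))[:30])
E
python3 m2.py
```

```text
px handle [178 155 104] shadow [86 67 44] wood [136 104  67] slate [40 41 42] blade [149 151 149]
handle [array([447.06, -31.78]), array([ 48.49, 107.05]), np.float64(87.27)] 2391.0
blade [array([578.45, -24.65]), array([ 70.38, 110.3 ]), np.float64(87.08)]
slate [array([617.11, -14.35]), array([200.73, 109.11]), np.float64(6.38)] ((396.08428955078125, 223.36517333984375), (136.84573364257812, 80.87784576416016), 32.00538635253906)
top board [array([ 578.89, -280.79]), array([183.06, 260.39]), np.float64(75.7)]
paper [[ 527.11 -281.8 ]] (34.92255783081055, 35.949100494384766)
brass [(np.int64(406), np.int64(187)), (np.int64(407), np.int64(187)), (np.int64(405), np.int64(188)), (np.int64(406), np.int64(188)), (np.int64(407), np.int64(188)), (np.int64(404), np.int64(189)), (np.int64(405), np.int64(189)), (np.int64(406), np.int64(189)), (np.int64(407), np.int64(189)), (np.int64(405), np.int64(190)), (np.int64(400), np.int64(219)), (np.int64(400), np.int64(220)), (np.int64(400), np.int64(221))]
scene board [array([ 657.11, -288.15]), array([24.58, 42.6 ]), np.float64(85.46)]
paper [[ 528.55 -281.37]] (25.021663665771484, 32.807395935058594)
brass [(np.int64(300), np.int64(140)), (np.int64(301), np.int64(140)), (np.int64(300), np.int64(141)), (np.int64(301), np.int64(141)), (np.int64(300), np.int64(142)), (np.int64(301), np.int64(142)), (np.int64(300), np.int64(143)), (np.int64(301), np.int64(143)), (np.int64(300), np.int64(144)), (np.int64(301), np.int64(144)), (np.int64(300), np.int64(145)), (np.int64(272), np.int64(146)), (np.int64(271), np.int64(147)), (np.int64(272), np.int64(147)), (np.int64(272), np.int64(148)), (np.int64(272), np.int64(149)), (np.int64(272), np.int64(150))]
```

Call:
{"method": "step_arm", "body": {
  "deltas": [
    [1, -0.002, -0.0015, 0.1, -0.522],
    [1, -0.002, -0.0015, 0.15, -0.522],
    [1, -0.002, -0.0015, 0.2, -0.522],
    [1, -0.002, -0.0015, 0.2, -0.522],
    [1, -0.002, -0.0015, 0.2, -0.522],
    [1, -0.002, -0.0015, 0.2, -0.522],
    [1, -0.002, -0.0015, 0.2, -0.522],
    [1, -0.002, -0.0015, 0.2, -0.522],
    [1, -0.002, -0.0015, 0.25, -0.522],
    [1, -0.002, -0.0015, 0.29, -0.522],
    [1, -0.002, -0.0015, 0.32, -0.522],
    [1, -0.002, -0.0015, 0.34, -0.522],
    [1, -0.002, -0.0015, 0.355, -0.522],
    [1, -0.002, -0.0015, 0.362, -0.522],
    [1, -0.002, -0.0015, 0.362, -0.522],
    [1, -0.002, -0.0015, 0.362, -0.522]
  ]
}}

```text
time: 2.98
position: [480.1, -19.7, 50.8]
orientation: [-3.142, 0.001, 3.091]
contact_force: [-0.2, 0.5, -0.3]
width: 1.0
gripper_force: 0.0
```

Run:
```python
from h import *
np.set_printoptions(precision=3,suppress=True)
st=manip.state();print(st["position"],np.degrees(st["orientation"]),st["qpos"],st["time"],st["contact_force"])
im=eyes.get_image("wrist");cv2.imwrite("pics/w2.png",im[:,:,::-1])
```

```text
[480.116 -19.7    50.753] [-179.997    0.054  177.119] [-0.132  0.299  2.082  0.     0.759 -1.652] 2.9833 [-0.194  0.495 -0.271]
```

View pics/w2.png

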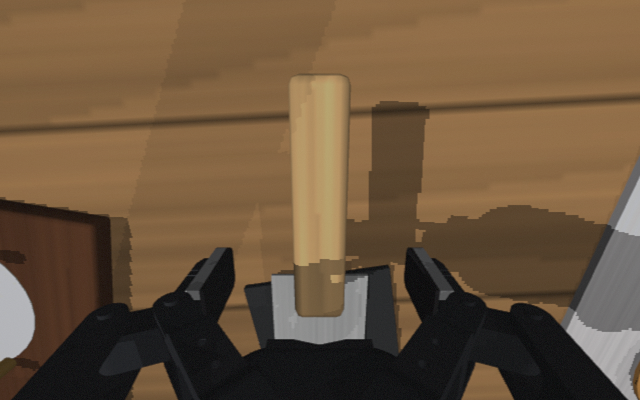

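The handle sits centred between the open fingers: handle at column 318, pads at 232 and 408. Closing now.

Call:
{"method": "step_arm", "body": {
  "deltas": [
    [0, 0, 0, 0, 0],
    [-0.3, 0, 0, 0, 0],
    [-0.6, 0, 0, 0, 0],
    [-1, 0, 0, 0, 0],
    [-1, 0, 0, 0, 0],
    [-1, 0, 0, 0, 0],
    [-1, 0, 0, 0, 0],
    [-1, 0, 0, 0, 0],
    [-1, 0, 0, 0, 0],
    [-1, 0, 0, 0, 0],
    [-1, 0, 0, 0, 0],
    [-1, 0, 0, 0, 0]
  ],
  "force": 100
}}

```text
time: 4.03
position: [479.6, -19.9, 50.7]
orientation: [-3.142, -0.0, 3.091]
contact_force: [-1.7, 0.2, 5.8]
width: 0.261
gripper_force: 97.8
```

Call:
{"method": "step_arm", "body": {
  "deltas": [
    [-1, 0, 0, -0.01, 0],
    [-1, 0, 0, -0.04, 0],
    [-1, 0, 0, -0.09, 0],
    [-1, 0, 0, -0.12, -0.03],
    [-1, 0.005, 0.01, -0.12, -0.1],
    [-1, 0.02, 0.04, -0.12, -0.18],
    [-1, 0.04, 0.08, -0.12, -0.26],
    [-1, 0.05, 0.12, -0.12, -0.34],
    [-1, 0.06, 0.15, -0.12, -0.42],
    [-1, 0.07, 0.16, -0.12, -0.5],
    [-1, 0.0734, 0.1647, -0.12, -0.58],
    [-1, 0.0734, 0.1647, -0.12, -0.66],
    [-1, 0.0734, 0.1647, -0.12, -0.74],
    [-1, 0.0734, 0.1647, -0.12, -0.8],
    [-1, 0.0734, 0.1647, -0.12, -0.86],
    [-1, 0.0734, 0.1647, -0.12, -0.89],
    [-1, 0.0734, 0.1647, -0.12, -0.899],
    [-1, 0.0734, 0.1647, -0.12, -0.899],
    [-1, 0.0734, 0.1647, -0.12, -0.899]
  ]
}}

```text
time: 5.62
position: [446.8, 64.2, 110.0]
orientation: [3.141, -0.0, -1.781]
contact_force: [0.0, -0.1, -1.5]
width: 0.262
gripper_force: 98.2
```

Run:
```python
from h import *
np.set_printoptions(precision=3,suppress=True)
st=manip.state();print(st["position"],np.degrees(st["orientation"]),st["qpos"],st["time"],st["contact_force"],st["wrist_torque"])
im=eyes.get_image("wrist");np.save("w3.npy",im);m=eyes.camera_model("wrist");np.savez("w3m.npz",**{k:m[k] for k in("mtx","world_from_camera")})
cv2.imwrite("pics/w3.png",im[:,:,::-1]);t=eyes.get_image("top");np.save("top3.npy",t)
s=eyes.get_image("scene");np.save("scene3.npy",s)
```

```text
[446.785  64.223 110.046] [ 179.98    -0.01  -102.029] [ 0.046  0.14   2.123 -0.     0.879 -2.885] 5.6167 [ 0.011 -0.092 -1.527] [-0.164  0.041 -0.014]
```

View pics/w3.png

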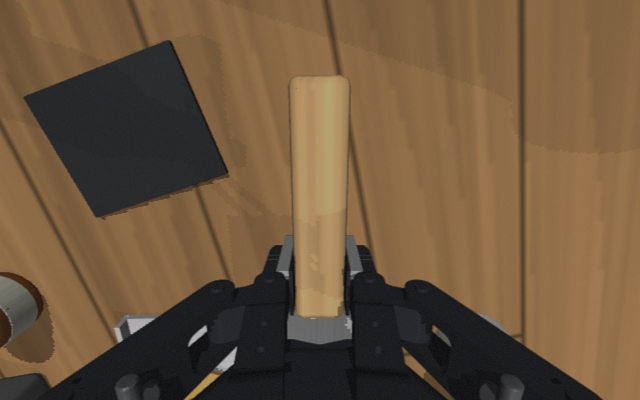

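The empty slate is fully visible, with corners at (170,40), (228,175), (97,217) and (25,97). The lifter is held straight, and the camera looks back along the handle.

```bash
cat > m3.py <<'E'
from h import *
np.set_printoptions(precision=2,suppress=True)
def hsv(i):
    h=cv2.cvtColor(i,cv2.COLOR_RGB2HSV).astype(int);return h[...,0],h[...,1],h[...,2]
def rect(cam,c,z):
    r=cv2.minAreaRect(plane(cam,c.reshape(-1,2),z).astype(np.float32));return [np.round(v,2) for v in r]
w=np.load("w3.npy");W=dict(np.load("w3m.npz"));H,S,V=hsv(w)
print("slate",rect(W,blob((V<75)&(S<70),roi=(10,30,240,225)),6))
for cam,pc in (("top",None),("scene",None)):
    im=np.load(cam+"3.npy");H,S,V=hsv(im)
    print(cam,"blade expected px",proj(cam,[[467.6,162,68.5]]))
    u,v=proj(cam,[[467.6,162,68.5]])[0].astype(int)
    c=blob((S<40)&(V>95),roi=(u-28,v-28,u+28,v+28));print("blade",rect(cam,c,68),rect(cam,c,65),cv2.boundingRect(c))
t=np.load("top0.npy")[:,:,::-1];s=np.load("scene0.npy")[:,:,::-1]
a=cv2.resize(t[140:245,370:455],None,fx=4.5,fy=4.5,interpolation=cv2.INTER_CUBIC)
b=cv2.resize(s[115:180,225:320],None,fx=4.2,fy=4.2,interpolation=cv2.INTER_CUBIC)
c=np.zeros((480,800,3),np.uint8);c[:a.shape[0],:a.shape[1]]=a;c[:b.shape[0],390:390+b.shape[1]]=b[:,:410];cv2.imwrite("pics/board.png",c)
E
python3 m3.py
```

```text
slate [array([591.41, -17.36]), array([130.51, 109.62]), np.float64(6.54)]
top blade expected px [[266.45 229.31]]
blade [array([482.16, 200.26]), array([ 92.05, 142.72]), np.float64(89.83)] [array([482.24, 200.86]), array([ 92.3 , 143.11]), np.float64(89.83)] (238, 201, 32, 49)
scene blade expected px [[366.23 223.49]]
blade [array([468.02, 159.35]), array([111.3 ,  68.45]), np.float64(78.11)] [array([466.81, 157.79]), array([111.61,  68.64]), np.float64(78.11)] (350, 207, 33, 35)
```

View pics/board.png

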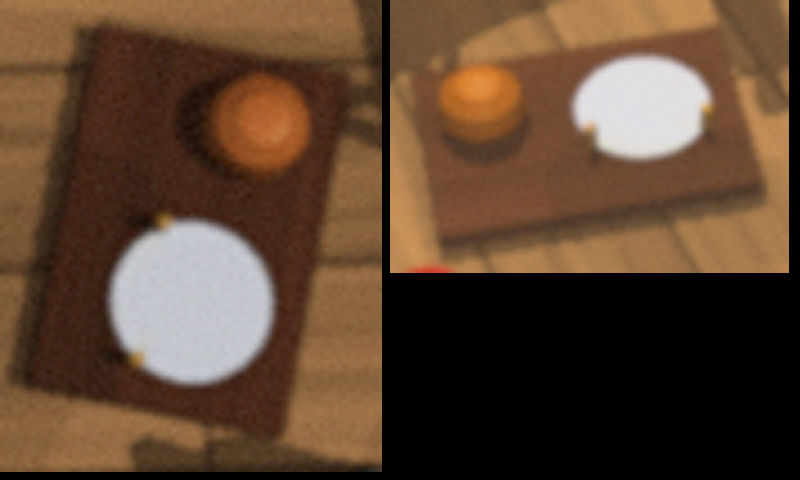

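The board crop shows peg tops at crop (163,221) and (136,359) in the top view and (590,127) and (706,107) in the scene view. The board edges are clear too.

Run:
```python
from h import *
np.set_printoptions(precision=2,suppress=True)
g=lambda a,x0,y0,f:(np.array(a,float)+.5)/f-.5+[x0,y0]
def ang(p): d=p[1]-p[0];return np.degrees(np.arctan2(d[1],d[0]))
p=plane("top",g([(163,220),(136,358)],370,140,4.5),39);print(p,ang(p),np.linalg.norm(p[1]-p[0]))
a=np.radians(ang(p)-90+180);
q=plane("scene",g([(200,128),(316,107)],225,115,4.2),39);print(q,ang(q),np.linalg.norm(q[1]-q[0]))
for l in ([(93,28),(28,385)],[(345,75),(283,437)],[(93,28),(345,75)],[(28,385),(283,437)]):
    print("edge",ang(plane("top",g(l,370,140,4.5),18)))
for l in ([(40,237),(365,185)],):
    print("edge s",ang(plane("scene",g(l,225,115,4.2),18)))
for pp in (p,q):
    for psi in (-99.5,-101,-102.5):
        r=np.radians(psi);u=np.array([np.cos(r),np.sin(r)]);print(psi,pp.mean(0)+32*u)
```

```text
[[ 581.85 -260.38]
 [ 488.83 -238.14]] 166.55556216644408 95.63733335722377
[[ 581.19 -259.84]
 [ 489.16 -239.86]] 167.75049283950185 94.17603604408836
edge 167.60050874338936
edge 167.4293857576286
edge -102.29895788667956
edge -102.92821889305614
edge s 165.738492735253
-99.5 [ 530.06 -280.82]
-101 [ 529.23 -280.67]
-102.5 [ 528.41 -280.5 ]
-99.5 [ 529.89 -281.41]
-101 [ 529.07 -281.26]
-102.5 [ 528.25 -281.09]
```

Call:
{"method": "step_arm", "body": {
  "deltas": [
    [-1, 0, 0, 0.02, 0],
    [-1, 0, 0, 0.05, 0],
    [-1, 0, 0, 0.08, 0],
    [-1, 0, 0, 0.1, 0],
    [-1, 0, 0, 0.11, 0],
    [-1, 0, 0, 0.115, 0],
    [-1, 0, 0, 0.117, 0],
    [-1, 0, 0, 0.117, 0],
    [-1, 0, 0, 0.117, 0]
  ]
}}

```text
time: 6.52
position: [447.8, 64.3, 52.3]
orientation: [-3.14, 0.0, -1.78]
contact_force: [-0.0, -0.4, -1.8]
width: 0.261
gripper_force: 98.2
```

Call:
{"method": "step_arm", "body": {
  "deltas": [
    [-1, 0, 0, 0.002, 0],
    [-1, 0, 0, 0.002, 0],
    [-1, 0, 0, 0.002, 0]
  ]
}}

```text
time: 6.77
position: [447.4, 64.3, 51.1]
orientation: [-3.141, 0.0, -1.78]
contact_force: [-0.1, 0.6, -2.4]
width: 0.262
gripper_force: 98.2
```

Call:
{"method": "step_arm", "body": {
  "deltas": [
    [-1, 0, 0, 0.001, 0],
    [-1, 0, 0, 0.0015, 0],
    [-1, 0, 0, 0.0015, 0],
    [-1, 0, 0, 0.0015, 0]
  ]
}}

```text
time: 7.1
position: [447.4, 64.1, 50.4]
orientation: [-3.141, -0.0, -1.78]
contact_force: [-0.5, -1.5, 1.9]
width: 0.266
gripper_force: 98.6
```

Call:
{"method": "step_arm", "body": {
  "deltas": [
    [-1, -0.005, 0, 0, 0],
    [-1, -0.015, 0, 0, 0],
    [-1, -0.028, 0, 0, 0],
    [-1, -0.041, 0, 0, 0],
    [-1, -0.054, 0, 0, 0],
    [-1, -0.067, 0, 0, 0],
    [-1, -0.08, 0, 0, 0],
    [-1, -0.093, 0, 0, 0],
    [-1, -0.106, 0, 0, 0],
    [-1, -0.119, 0, 0, 0],
    [-1, -0.132, 0, 0, 0],
    [-1, -0.145, 0, 0, 0],
    [-1, -0.155, 0, 0, 0],
    [-1, -0.16, 0, 0, 0],
    [-1, -0.16, 0, 0, 0]
  ]
}}

```text
time: 8.35
position: [464.2, 143.0, 50.8]
orientation: [-3.141, -0.001, -1.778]
contact_force: [-0.3, -4.9, 7.9]
width: 0.264
gripper_force: 99.6
```

```bash
cat > look.py <<'E'
from h import *
import sys
np.set_printoptions(precision=2,suppress=True)
st=manip.state();print(st["position"],np.degrees(st["orientation"]),st["time"],st["contact_force"],st["wrist_torque"])
def meas(n,z=13):
  for cam in ("top","scene"):
    im=eyes.get_image(cam);np.save(cam+n+".npy",im)
    h=cv2.cvtColor(im,cv2.COLOR_RGB2HSV).astype(int);H,S,V=h[...,0],h[...,1],h[...,2]
    for nm,P,m in (("rye",RYE,(V<125)),("plain",(620,278),(S>90)&(V>120))):
        zz=z if nm=="rye" else 13
        u,v=proj(cam,[[*P,zz]])[0].astype(int)
        c=blob(m,roi=(u-26,v-26,u+26,v+26)) if nm=="rye" else blob(m,roi=(u-21,v-21,u+21,v+21));e=cv2.fitEllipse(cv2.convexHull(c));print(cam,nm,plane(cam,[e[0]],zz)[0],np.array(e[1]))
RYE=tuple(map(float,sys.argv[2:4]));meas(sys.argv[1],float(sys.argv[4]))
E
python3 look.py 4 498 295 13
```

```text
[464.22 143.01  50.79] [-179.95   -0.05 -101.86] 8.35 [-0.28 -4.89  7.91] [-0.65  0.25  0.07]
top rye [499.54 300.18] [46.13 76.94]
top plain [619.97 278.02] [31.66 32.69]
scene rye [498.76 308.34] [34.35 38.65]
scene plain [619.88 277.72] [34.98 37.53]
```

Call:
{"method": "step_arm", "body": {
  "deltas": [
    [-1, -0.006, 0, 0, 0],
    [-1, -0.016, 0, 0, 0],
    [-1, -0.028, 0, 0, 0],
    [-1, -0.04, 0, 0, 0],
    [-1, -0.052, 0, 0, 0],
    [-1, -0.064, 0, 0, 0],
    [-1, -0.076, 0, 0, 0],
    [-1, -0.088, 0, 0, 0],
    [-1, -0.1, 0, 0, 0],
    [-1, -0.108, 0, 0, 0],
    [-1, -0.114, 0, 0, 0],
    [-1, -0.116, 0, 0, 0],
    [-1, -0.116, 0, 0, 0]
  ]
}}

```text
time: 9.53
position: [475.8, 199.1, 50.8]
orientation: [-3.141, -0.002, -1.778]
contact_force: [-0.5, -6.4, 9.4]
width: 0.268
gripper_force: 99.7
```

```bash
python3 look.py 5 498 308 16
```

```text
[475.77 199.05  50.78] [-179.99   -0.12 -101.86] 9.5333 [-0.49 -6.38  9.36] [-0.99  0.17  0.05]
top rye [492.19 308.17] [62.87 67.07]
top plain [619.95 278.01] [31.65 32.78]
scene rye [496.83 311.29] [34.21 38.58]
scene plain [619.57 277.76] [35.03 37.73]
```

Call:
{"method": "step_arm", "body": {
  "deltas": [
    [-1, -0.004, 0, 0, 0],
    [-1, -0.01, 0, 0, 0],
    [-1, -0.012, 0, 0, 0],
    [-1, -0.012, 0, 0, 0],
    [-1, -0.01, 0, 0, 0],
    [-1, -0.006, 0, 0, 0],
    [-1, -0.004, 0, 0, 0],
    [-1, -0.003, 0, 0, 0],
    [-1, -0.003, 0, -0.002, 0],
    [-1, -0.003, 0, -0.006, 0],
    [-1, -0.003, 0, -0.012, 0],
    [-1, -0.003, 0, -0.02, 0],
    [-1, -0.003, 0, -0.028, 0],
    [-1, -0.003, 0, -0.034, 0],
    [-1, -0.003, 0, -0.038, 0],
    [-1, -0.003, 0, -0.04, 0],
    [-1, -0.003, 0, -0.04, 0],
    [-1, -0.003, 0, -0.04, 0]
  ]
}}

```text
time: 11.13
position: [475.9, 200.7, 70.1]
orientation: [-3.142, -0.0, -1.78]
contact_force: [-0.0, 0.9, -3.3]
width: 0.262
gripper_force: 98.1
```

```bash
python3 look.py 6 498 308 36
python3 - <<'E'
import numpy as np,cv2
s=np.load("scene6.npy")[:,:,::-1]
cv2.imwrite("pics/s6.png",cv2.resize(s[190:320,290:430],None,fx=4,fy=4,interpolation=cv2.INTER_CUBIC))
E
```

```text
[475.95 200.67  70.09] [-180.     -0.   -101.97] 11.1333 [-0.01  0.86 -3.29] [-0.24  0.06 -0.02]
top rye [491.58 309.14] [61.76 70.1 ]
top plain [619.93 278.02] [31.8  32.72]
scene rye [495.35 307.78] [35.4  39.72]
scene plain [619.72 277.78] [34.97 37.67]
```

View pics/s6.png

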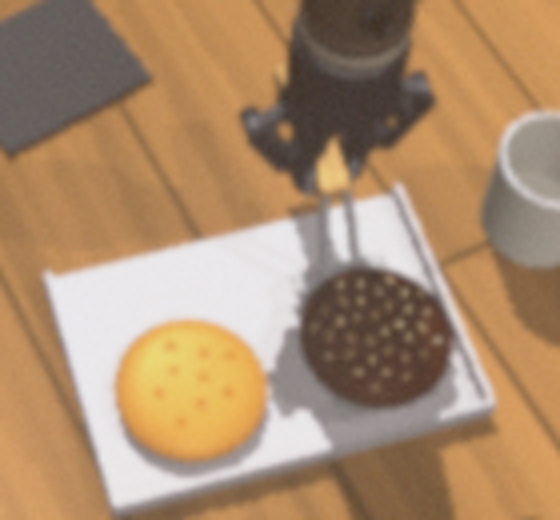

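The rye lies level on the blade, clear of the tray, and the plain bread has not moved. The -3.3 N on the wrist matches the load. Carrying it over now.

Call:
{"method": "step_arm", "body": {
  "deltas": [
    [-1, 0.003, 0, -0.001, 0],
    [-1, 0.01, -0.001, -0.005, 0],
    [-1, 0.021, -0.001, -0.01, 0],
    [-1, 0.036, -0.002, -0.018, 0],
    [-1, 0.053, -0.003, -0.026, 0],
    [-1, 0.074, -0.005, -0.036, 0.007],
    [-1, 0.095, -0.006, -0.047, 0.026],
    [-1, 0.118, -0.008, -0.058, 0.055],
    [-1, 0.142, -0.009, -0.07, 0.092],
    [-1, 0.166, -0.01, -0.082, 0.134],
    [-1, 0.189, -0.012, -0.093, 0.178],
    [-1, 0.21, -0.013, -0.104, 0.222],
    [-1, 0.231, -0.015, -0.114, 0.266],
    [-1, 0.248, -0.016, -0.122, 0.308],
    [-1, 0.263, -0.017, -0.13, 0.345],
    [-1, 0.274, -0.017, -0.135, 0.374],
    [-1, 0.281, -0.018, -0.139, 0.393],
    [-1, 0.284, -0.018, -0.14, 0.4],
    [-1, 0.284, -0.018, -0.14, 0.4]
  ]
}}

```text
time: 12.82
position: [455.3, 59.3, 140.4]
orientation: [-3.141, 0.0, -2.41]
contact_force: [0.2, -0.4, -4.0]
width: 0.256
gripper_force: 98.1
```

Call:
{"method": "step_arm", "body": {
  "deltas": [
    [-1, 0.001, -0.001, 0, 0.006],
    [-1, 0.004, -0.006, 0, 0.022],
    [-1, 0.009, -0.013, 0, 0.049],
    [-1, 0.016, -0.022, 0, 0.083],
    [-1, 0.024, -0.033, 0, 0.125],
    [-1, 0.033, -0.046, 0, 0.173],
    [-1, 0.043, -0.06, 0, 0.226],
    [-1, 0.053, -0.075, 0, 0.282],
    [-1, 0.064, -0.09, 0, 0.34],
    [-1, 0.076, -0.106, 0, 0.4],
    [-1, 0.087, -0.122, 0, 0.46],
    [-1, 0.098, -0.137, 0, 0.518],
    [-1, 0.108, -0.152, 0, 0.574],
    [-1, 0.118, -0.166, 0, 0.627],
    [-1, 0.127, -0.179, 0, 0.675],
    [-1, 0.135, -0.19, 0, 0.717],
    [-1, 0.142, -0.199, 0, 0.751],
    [-1, 0.147, -0.206, 0, 0.778],
    [-1, 0.15, -0.211, 0, 0.794],
    [-1, 0.151, -0.212, 0, 0.8]
  ]
}}

```text
time: 14.48
position: [470.3, -69.5, 139.8]
orientation: [3.141, -0.0, 2.617]
contact_force: [-0.2, 0.0, -4.2]
width: 0.261
gripper_force: 98.2
```

Call:
{"method": "step_arm", "body": {
  "deltas": [
    [-1, -0.002, -0.001, 0, 0.006],
    [-1, -0.007, -0.003, 0, 0.022],
    [-1, -0.015, -0.008, 0, 0.049],
    [-1, -0.026, -0.013, 0, 0.083],
    [-1, -0.039, -0.019, 0, 0.125],
    [-1, -0.054, -0.027, 0, 0.174],
    [-1, -0.071, -0.035, 0, 0.227],
    [-1, -0.088, -0.044, 0, 0.283],
    [-1, -0.107, -0.053, 0, 0.342],
    [-1, -0.126, -0.062, 0, 0.402],
    [-1, -0.144, -0.071, 0, 0.463],
    [-1, -0.163, -0.08, 0, 0.522],
    [-1, -0.18, -0.089, 0, 0.578],
    [-1, -0.197, -0.097, 0, 0.632],
    [-1, -0.212, -0.105, 0, 0.68],
    [-1, -0.225, -0.111, 0, 0.722],
    [-1, -0.236, -0.116, 0, 0.757],
    [-1, -0.244, -0.121, 0, 0.784],
    [-1, -0.249, -0.123, 0, 0.8],
    [-1, -0.251, -0.124, 0, 0.806]
  ]
}}

```text
time: 16.15
position: [548.5, -185.9, 139.9]
orientation: [3.141, -0.0, 1.351]
contact_force: [0.7, 0.2, -3.8]
width: 0.263
gripper_force: 98.1
```

```bash
python3 look.py 7 524 -293 106
python3 - <<'E'
import numpy as np,cv2
s=np.load("scene7.npy")[:,:,::-1]
t=np.load("top7.npy")[:,:,::-1]
a=cv2.resize(s[70:180,225:325],None,fx=4,fy=4,interpolation=cv2.INTER_CUBIC);b=cv2.resize(t[140:250,365:465],None,fx=4,fy=4,interpolation=cv2.INTER_CUBIC)
cv2.imwrite("pics/s7.png",np.hstack([a,b]))
E
```

```text
[ 548.49 -185.87  139.92] [179.96  -0.02  77.41] 16.15 [ 0.68  0.18 -3.76] [ 0.28 -0.07 -0.05]
top rye [ 544.75 -283.15] [57.04 80.23]
top plain [620.4  277.74] [31.47 33.09]
scene rye [ 533.8  -300.94] [56.08 65.37]
scene plain [620.38 277.84] [34.45 38.04]
```

View pics/s7.png

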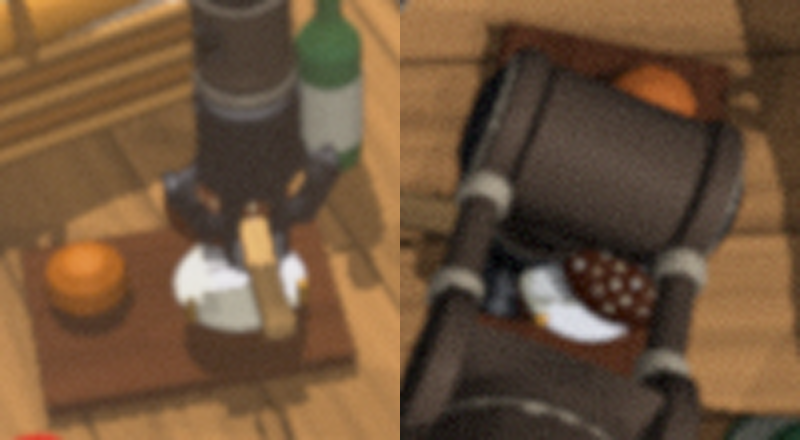

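Run:
```python
from h import *
from scipy.optimize import least_squares
np.set_printoptions(precision=1,suppress=True)
t=np.load("top7.npy");g=cv2.resize(t[140:250,365:465],None,fx=4,fy=4,interpolation=cv2.INTER_CUBIC)
h=cv2.cvtColor(g,cv2.COLOR_RGB2HSV).astype(int);w=(h[...,2]>115)
# along rays from expected centre toward lower-left, first bright->: outermost dark to bright paper
c0=proj("top",[[524.7,-292.3,107]])[0];c=(c0-[365,140]+.5)*4-.5;print(c0,c)
for a in range(90,220,10):
    d=np.array([np.cos(np.radians(a)),np.sin(np.radians(a))]);P=[]
    v=[int(h[int(round(c[1]+r*d[1])),int(round(c[0]+r*d[0])),2]) for r in range(50,100,3)]
    print(a,v)
r=[proj("top",[[524.7+52.5*np.cos(k),-292.3+52.5*np.sin(k),107]])[0]-c0 for k in (0,1.57,3.14)];print(np.array(r)*4)
```

```text
[423.  205.3] [233.4 262.7]
90 [57, 55, 52, 47, 54, 57, 63, 73, 75, 74, 78, 83, 78, 81, 83, 79, 70]
100 [55, 48, 47, 56, 83, 125, 143, 141, 116, 102, 88, 80, 79, 79, 81, 83, 84]
110 [59, 62, 49, 49, 82, 138, 195, 212, 224, 200, 159, 121, 95, 79, 77, 78, 81]
120 [96, 96, 72, 54, 69, 125, 192, 209, 225, 227, 224, 211, 196, 151, 114, 86, 72]
130 [56, 48, 44, 41, 60, 98, 168, 205, 221, 223, 226, 225, 224, 221, 209, 175, 130]
140 [70, 54, 44, 39, 50, 75, 139, 185, 217, 222, 224, 222, 221, 223, 226, 225, 211]
150 [62, 49, 45, 40, 44, 55, 78, 100, 125, 138, 169, 188, 210, 218, 222, 215, 203]
160 [55, 54, 53, 42, 40, 44, 60, 73, 99, 120, 142, 172, 187, 188, 180, 175, 168]
170 [62, 62, 61, 53, 49, 46, 47, 71, 91, 100, 118, 139, 166, 180, 194, 195, 187]
180 [99, 115, 105, 79, 55, 39, 35, 41, 52, 61, 64, 64, 58, 55, 55, 47, 45]
190 [50, 42, 43, 46, 46, 34, 34, 33, 33, 31, 26, 15, 11, 17, 22, 21, 20]
200 [27, 26, 28, 27, 27, 29, 28, 21, 21, 29, 30, 29, 30, 32, 30, 30, 29]
210 [34, 30, 29, 35, 34, 33, 37, 36, 31, 29, 31, 35, 35, 36, 38, 43, 43]
[[ -3.5 -73.1]
 [-73.7   1.8]
 [  3.4  73.7]]
```

Call:
{"method": "step_arm", "body": {
  "deltas": [
    [-1, 0, -0.001, 0.002, 0],
    [-1, 0, -0.003, 0.008, 0],
    [-1, 0, -0.004, 0.018, 0],
    [-1, 0, -0.004, 0.03, 0],
    [-1, 0, -0.004, 0.044, 0],
    [-1, 0, -0.004, 0.058, 0],
    [-1, 0, -0.004, 0.072, 0],
    [-1, 0, -0.004, 0.086, 0],
    [-1, 0, -0.004, 0.1, 0],
    [-1, 0, -0.004, 0.113, 0],
    [-1, 0, -0.004, 0.124, 0],
    [-1, 0, -0.004, 0.133, 0],
    [-1, 0, -0.004, 0.14, 0],
    [-1, 0, -0.004, 0.145, 0],
    [-1, 0, -0.004, 0.148, 0],
    [-1, 0, -0.004, 0.149, 0],
    [-1, 0, -0.004, 0.149, 0],
    [-1, 0, -0.004, 0.149, 0]
  ]
}}

```text
time: 17.75
position: [546.3, -185.4, 65.8]
orientation: [3.141, 0.0, 1.353]
contact_force: [-0.5, 0.2, -4.0]
width: 0.26
gripper_force: 98.1
```

Call:
{"method": "step_arm", "body": {
  "deltas": [
    [-1, 0, 0, 0.001, 0],
    [-1, 0, 0, 0.002, 0],
    [-1, 0, 0, 0.002, 0],
    [-1, 0, 0, 0.002, 0]
  ]
}}

```text
time: 18.08
position: [546.0, -185.3, 64.6]
orientation: [3.142, 0.0, 1.352]
contact_force: [-0.7, 0.3, -3.9]
width: 0.262
gripper_force: 98.1
```

Call:
{"method": "step_arm", "body": {
  "deltas": [
    [-1, 0, 0, 0.001, 0],
    [-1, 0, 0, 0.002, 0],
    [-1, 0, 0, 0.003, 0],
    [-1, 0, 0, 0.003, 0],
    [-1, 0, 0, 0.003, 0]
  ]
}}

```text
time: 18.5
position: [546.1, -185.3, 63.2]
orientation: [3.141, 0.0, 1.353]
contact_force: [-0.3, -0.0, -1.3]
width: 0.265
gripper_force: 98.4
```

Call:
{"method": "step_arm", "body": {
  "deltas": [
    [-1, 0, 0, 0.001, 0],
    [-1, 0, 0, 0.001, 0],
    [-1, 0, 0, 0.001, 0]
  ]
}}

```text
time: 18.75
position: [546.2, -185.3, 62.8]
orientation: [3.141, -0.0, 1.352]
contact_force: [-0.4, 1.9, -0.9]
width: 0.26
gripper_force: 98.6
```

Call:
{"method": "step_arm", "body": {
  "deltas": [
    [-1, 0.003, 0, 0, 0],
    [-1, 0.008, 0, 0, 0],
    [-1, 0.015, 0, 0, 0],
    [-1, 0.022, 0, 0, 0],
    [-1, 0.029, 0, 0, 0],
    [-1, 0.036, 0, 0, 0],
    [-1, 0.043, 0, 0, 0],
    [-1, 0.05, 0, 0, 0],
    [-1, 0.057, 0, 0, 0],
    [-1, 0.06, 0, 0, 0],
    [-1, 0.06, 0, 0, 0]
  ]
}}

```text
time: 19.67
position: [552.8, -155.6, 62.8]
orientation: [3.141, -0.0, 1.353]
contact_force: [-0.5, -1.9, 1.7]
width: 0.26
gripper_force: 98.7
```

```bash
python3 look.py 8 528 -281 32
```

```text
[ 552.85 -155.62   62.79] [179.97  -0.01  77.51] 19.6667 [-0.51 -1.93  1.71] [-0.35  0.08  0.07]
top rye [ 543.21 -274.98] [ 54.68 116.87]
top plain [620.37 277.93] [31.28 32.95]
scene rye [ 525.62 -259.84] [59.7  73.95]
scene plain [619.64 277.25] [35.27 37.74]
```

Call:
{"method": "step_arm", "body": {
  "deltas": [
    [-1, 0.004, 0, 0, 0],
    [-1, 0.012, 0, 0, 0],
    [-1, 0.022, 0, 0, 0],
    [-1, 0.034, 0, 0, 0],
    [-1, 0.046, 0, 0, 0],
    [-1, 0.058, 0, 0, 0],
    [-1, 0.07, 0, 0, 0],
    [-1, 0.082, 0, 0, 0],
    [-1, 0.094, 0, 0, 0],
    [-1, 0.106, 0, 0, 0],
    [-1, 0.118, 0, 0, 0],
    [-1, 0.13, 0, 0, 0],
    [-1, 0.142, 0, 0, 0],
    [-1, 0.154, 0, 0, 0],
    [-1, 0.166, 0, 0, 0],
    [-1, 0.178, 0, 0, 0],
    [-1, 0.188, 0, 0, 0],
    [-1, 0.196, 0, 0, 0],
    [-1, 0.2, 0, 0, 0],
    [-1, 0.2, 0, 0, 0]
  ]
}}

```text
time: 21.43
position: [574.2, -57.4, 62.5]
orientation: [-3.141, -0.001, 1.352]
contact_force: [0.5, 1.7, 1.5]
width: 0.262
gripper_force: 98.6
```

```bash
python3 look.py 9 528 -281 31
python3 - <<'E'
from h import *
np.set_printoptions(precision=1,suppress=True)
for cam in("top","scene"):
    im=np.load(cam+"9.npy");h=cv2.cvtColor(im,cv2.COLOR_RGB2HSV).astype(int)
    # white paper pixels visible and dark blob inside +-20px
    u,v=proj(cam,[[528,-281,30]])[0].astype(int);print(cam,u,v);print(h[v-24:v+26:3,u-26:u+28:3,2])
E
```

```text
[574.2  -57.45  62.46] [-179.98   -0.06   77.49] 21.4333 [0.5  1.68 1.49] [ 0.07  0.04 -0.04]
top rye [ 542.07 -274.82] [63.67 72.17]
top plain [616.78 280.37] [28.83 33.28]
scene rye [ 512.33 -264.21] [56.99 73.41]
scene plain [619.74 277.13] [35.51 37.31]
top 412 206
[[ 77  79  85  82  73  75  81  79  72  79  78  77  82  75  78  80  77  89]
 [ 82  82  81  81  78  77  85  67  78  79  83  71  75  77  83  80  73  92]
 [ 81  76  78  80  58  53  89 149  82  74  70  73  79  77  80  81  77  90]
 [140 114  80  76  70  63  80  85  52  48  48  56  69  72  80  83  85  85]
 [194 164  74  76  71  85  40  46  71  55  86  49  47  63  77  84  82  88]
 [189 141  79  62 103  42  84  69  96  80  59 112  88  52  67  81  85  93]
 [186 113  72  88  67  47  51  99  86  70  67  65  61  65  52  78  87  85]
 [191  92  70 119  46  75  92  63  66  65  96  84  74  71  53  74  87  82]
 [184  81  56 126  42  82  56 113  75  75 115  96  93  81  64  76  89  84]
 [170  74  64 114  48  61 105  59 113  61 109  98  82  86  69  74  84 100]
 [151  77  68  93  67  48  79  76  76  95  70 106  95  83  58  79  90 109]
 [ 78
[... 1035 characters left out ...]
 67  76  79  80  80  84]
 [123 121 119 118  92 129 122 125 125 104  64  59  61  76  80  78  78  83]
 [124 121 124 121 112 115 130 123 134  92  69  61  70  77  80  82  80  92]
 [101 117 119 120 137 120  97 132 117 104  75  78  78  81  81  82  85 106]
 [109 120 122 121 128 146  82  89  93  79  96  85  79  86  81  85 109  93]
 [120 123 121 118 111 120 139 119  98  78  74  97 115 121 122 113  93  70]
 [122 121 122 123 120  92 115 116 131  92  60  74  92 100 102  87  69  65]
 [120 122 122 117 119 118 118 120 122 104  63  61  63  66  67  61  64  66]
 [119 126 122 124 124 124 123 145 224 173  59  58  61  64  64  66  62  63]
 [125 128 129 126 124 126 124 129 221  95  59  60  61  64  61  65  62  64]]
```

Call:
{"method": "step_arm", "body": {
  "deltas": [
    [-1, 0, 0, -0.01, 0],
    [-1, 0, 0, -0.04, 0],
    [-1, 0, 0, -0.09, 0],
    [-1, 0, 0, -0.13, 0],
    [-1, -0.001, -0.01, -0.14, 0],
    [-1, -0.002, -0.03, -0.14, -0.01],
    [-1, -0.003, -0.06, -0.14, -0.03],
    [-1, -0.005, -0.1, -0.14, -0.07],
    [-1, -0.006, -0.14, -0.14, -0.13],
    [-1, -0.007, -0.17, -0.14, -0.2],
    [-1, -0.007, -0.185, -0.14, -0.27],
    [-1, -0.007, -0.191, -0.14, -0.34],
    [-1, -0.007, -0.191, -0.14, -0.41],
    [-1, -0.007, -0.191, -0.14, -0.48],
    [-1, -0.007, -0.191, -0.14, -0.55],
    [-1, -0.007, -0.191, -0.14, -0.6],
    [-1, -0.007, -0.191, -0.14, -0.6],
    [-1, -0.007, -0.191, -0.14, -0.6]
  ]
}}

```text
time: 23.03
position: [477.9, -40.8, 130.9]
orientation: [-3.139, -0.003, 2.293]
contact_force: [1.0, 0.5, -1.3]
width: 0.264
gripper_force: 98.3
```

Run:
```python
from h import *
np.set_printoptions(precision=2,suppress=True)
st=manip.state();print(st["position"],np.degrees(st["orientation"]),st["time"],st["contact_force"])
for cam in("top","scene"):
    im=eyes.get_image(cam);np.save(cam+"10.npy",im);h=cv2.cvtColor(im,cv2.COLOR_RGB2HSV).astype(int);H,S,V=h[...,0],h[...,1],h[...,2]
    u,v=proj(cam,[[528.2,-281.2,29]])[0]
    # seeds ignored: circular closing of white paper outline; fit bread via dark/bright against white rim
    k=6;x0,y0=int(u)-28,int(v)-28
    g=cv2.resize(V[y0:y0+56,x0:x0+56].astype(np.uint8),None,fx=2,fy=2)
    print(cam,u-x0,v-y0);print(V[y0:y0+56:2,x0+4:x0+52:2])
```

```text
[477.89 -40.81 130.93] [-179.86   -0.18  131.38] 23.0333 [ 1.03  0.54 -1.3 ]
top 28.709997376299327 28.091490771096062
[[ 67  70  73  70  76  65  66  65  67  71  74  67  73  69  67  56  44  51
   67  78  98  90  91  79]
 [ 78  71  71  67  73  64  61  70  71  71  72  69  68  68  74  69  66  63
   65  67  73  73  70  73]
 [ 74  71  74  73  72  67  64  68  64  65  67  68  75  68  68  64  70  73
   68  65  75  70  72  65]
 [ 71  74  77  71  69  63  71  65  74  68  71  71  74  72  69  66  64  68
   61  68  65  73  70  70]
 [ 68  76  68  70  68  64  66  67  68  76  68  68  71  68  66  67  69  75
   70  66  70  71  70  65]
 [ 67  70  72  69  64  55  38  44  78 138 111  74  75  70  67  70  67  67
   65  71  69  72  68  73]
 [ 73  72  72  69  68  59  46  43  77 138 112  58  60  55  61  62  61  67
   67  66  75  73  69  73]
 [ 69  74  69  69  64  61  58  67  65  34  36  67  74  41  43  43  47  58
   67  71  71  71  65  67]
 [ 70  69  76  66  63  57  84  57  41  37  49  67  68  49  83  53  43  44
   60  74  71  72  67  76]
 [ 73  73  69  65  50  80  68  34  65  79  69 116  58  58  61  61  64  7
[... 4019 characters left out ...]
16 115 113 112 114 105  93 115 130 135 140 146 156 202 221 218 206
  184 157 135 122 119 118]
 [117 116 118 114 115 114 104  96 111 107 105 105 110 147 217 220 222 222
  222 220 215 190 165 140]
 [113 113 112 115 110 115 109 109 114 114 115 115 127 200 222 221 220 222
  222 222 222 223 220 214]
 [113 112 117 117 115 117 116 115 118 119 116 120 168 218 221 222 221 221
  221 222 221 222 223 221]
 [119 119 119 121 117 120 121 120 119 115 116 132 206 219 221 221 221 221
  220 220 221 221 221 222]
 [120 121 121 121 117 119 119 118 117 119 122 176 219 219 219 220 219 223
  222 222 221 221 220 220]
 [123 123 122 120 120 118 116 118 115 108 141 214 221 221 220 221 217 220
  219 222 220 221 220 220]]
```

Call:
{"method": "step_arm", "body": {
  "deltas": [
    [-1, 0, 0.005, 0, -0.03],
    [-1, 0, 0.015, 0, -0.1],
    [-1, -0.001, 0.025, 0, -0.17],
    [-1, -0.002, 0.035, 0, -0.24],
    [-1, -0.002, 0.039, 0, -0.31],
    [-1, -0.002, 0.039, 0, -0.38],
    [-1, -0.002, 0.039, 0.01, -0.45],
    [-1, -0.002, 0.039, 0.03, -0.52],
    [-1, -0.002, 0.039, 0.05, -0.58],
    [-1, -0.002, 0.039, 0.07, -0.61],
    [-1, -0.002, 0.039, 0.08, -0.612],
    [-1, -0.002, 0.039, 0.08, -0.612],
    [-1, -0.002, 0.039, 0.08, -0.612]
  ]
}}

```text
time: 24.22
position: [495.0, -29.0, 92.2]
orientation: [3.141, -0.001, -3.028]
contact_force: [1.0, 0.5, -1.2]
width: 0.259
gripper_force: 98.3
```

Run:
```python
from h import *
from scipy.optimize import least_squares
np.set_printoptions(precision=2,suppress=True)
st=manip.state();print(st["position"],np.degrees(st["orientation"]),st["time"],st["contact_force"])
for cam in("top","scene"):
    im=eyes.get_image(cam);np.save(cam+"11.npy",im)
    h=cv2.cvtColor(im,cv2.COLOR_RGB2HSV).astype(int);H,S,V=h[...,0],h[...,1],h[...,2]
    z=st["position"][2]-50.7+6+2.5
    u,v=proj(cam,[[591,-17,z]])[0].astype(int)
    c=blob((S<40)&(V>100),roi=(u-32,v-32,u+32,v+32));r=cv2.minAreaRect(plane(cam,c.reshape(-1,2),z).astype(np.float32));print(cam,"blade",r)
```

```text
[495.03 -28.95  92.21] [ 179.99   -0.06 -173.52] 24.2167 [ 1.04  0.46 -1.23]
top blade ((607.0433959960938, -16.320571899414062), (83.19072723388672, 72.75066375732422), 5.966176986694336)
scene blade ((603.3753662109375, -10.079078674316406), (105.7752914428711, 131.00953674316406), 83.66084289550781)
```

Call:
{"method": "step_arm", "body": {
  "deltas": [
    [-1, 0.002, 0, 0.01, 0],
    [-1, 0.003, 0, 0.03, 0],
    [-1, 0.003, 0, 0.05, 0],
    [-1, 0.003, 0, 0.065, 0],
    [-1, 0.003, 0, 0.075, 0],
    [-1, 0.003, 0, 0.078, 0],
    [-1, 0.003, 0, 0.08, 0],
    [-1, 0.003, 0, 0.08, 0],
    [-1, 0.003, 0, 0.08, 0]
  ]
}}

```text
time: 25.07
position: [494.3, -29.2, 52.7]
orientation: [-3.141, 0.001, -3.027]
contact_force: [-0.8, 0.7, -1.8]
width: 0.259
gripper_force: 98.3
```

Call:
{"method": "step_arm", "body": {
  "deltas": [
    [-1, 0, 0, 0.001, 0],
    [-1, 0, 0, 0.002, 0],
    [-1, 0, 0, 0.002, 0],
    [-1, 0, 0, 0.002, 0]
  ]
}}

```text
time: 25.4
position: [494.1, -29.1, 51.7]
orientation: [-3.141, 0.0, -3.027]
contact_force: [-0.1, 0.6, -1.8]
width: 0.258
gripper_force: 98.3
```

Call:
{"method": "step_arm", "body": {
  "deltas": [
    [-1, 0.002, 0, 0.001, 0],
    [-1, 0.002, 0, 0.002, 0],
    [-1, 0.002, 0, 0.003, 0],
    [-1, 0.002, 0, 0.003, 0],
    [-1, 0.002, 0, 0.003, 0]
  ]
}}

```text
time: 25.82
position: [492.9, -29.3, 50.8]
orientation: [3.142, -0.0, -3.027]
contact_force: [-2.7, 0.2, 5.3]
width: 0.263
gripper_force: 99.3
```

Call:
{"method": "step_arm", "body": {
  "deltas": [
    [-0.3, 0, 0, 0, 0],
    [-0.2, 0, 0, 0, 0],
    [0, 0, 0, 0, 0],
    [0.3, 0, 0, 0, 0],
    [0.6, 0, 0, 0, 0],
    [1, 0, 0, 0, 0],
    [1, 0, 0, 0, 0],
    [1, 0, 0, 0, 0],
    [1, 0, 0, 0, 0],
    [1, 0, 0, 0, 0]
  ],
  "force": 40
}}

```text
time: 26.65
position: [493.0, -29.2, 50.0]
orientation: [-3.142, 0.0, -3.027]
contact_force: [0.2, -0.0, 0.6]
width: 0.996
gripper_force: 0.0
```

Call:
{"method": "step_arm", "body": {
  "deltas": [
    [1, 0, 0, -0.01, 0],
    [1, 0, 0, -0.04, 0],
    [1, 0, 0, -0.1, 0],
    [1, 0, 0, -0.17, 0],
    [1, 0, 0, -0.25, 0],
    [1, 0.05, 0, -0.3, 0],
    [1, 0.12, 0, -0.32, 0],
    [1, 0.2, 0, -0.32, 0],
    [1, 0.25, 0, -0.32, 0],
    [1, 0.26, 0, -0.32, 0],
    [1, 0.26, 0, -0.32, 0],
    [1, 0.26, 0, -0.32, 0]
  ]
}}

```text
time: 27.65
position: [364.8, -44.3, 210.7]
orientation: [-3.141, 0.003, -3.027]
contact_force: [0.2, 0.7, 0.4]
width: 0.997
gripper_force: 0.0
```

Run:
```python
from h import *
np.set_printoptions(precision=2,suppress=True)
st=manip.state();print(st["position"],st["time"],st["width"],st["contact_force"])
for cam in("top","scene"):
    im=eyes.get_image(cam);np.save(cam+"12.npy",im);h=cv2.cvtColor(im,cv2.COLOR_RGB2HSV).astype(int);H,S,V=h[...,0],h[...,1],h[...,2]
    u,v=proj(cam,[[591,-17,8.5]])[0].astype(int)
    c=blob((S<40)&(V>100),roi=(u-28,v-24,u+28,v+24));print(cam,"blade",cv2.minAreaRect(plane(cam,c.reshape(-1,2),8.5).astype(np.float32)))
    # rye edge: radial max gradient of smoothed saturation/brightness difference from pre-image colour
    im0=np.load(cam+"0.npy").astype(int);d=np.abs(im.astype(int)-im0).sum(2)
    u,v=proj(cam,[[528.2,-281.2,31]])[0].astype(int)
    m=np.zeros(V.shape,bool);m[v-24:v+24,u-24:u+24]=d[v-24:v+24,u-24:u+24]>110
    m=cv2.morphologyEx(m.astype(np.uint8),cv2.MORPH_CLOSE,np.ones((5,5)))
    c=blob(m);e=cv2.fitEllipse(cv2.convexHull(c));print(cam,"rye diff",plane(cam,[e[0]],31)[0],e[1],np.ptp(plane(cam,c.reshape(-1,2),31),axis=0))
    # other bystanders
    a=im.astype(int);dd=(np.abs(a-im0).sum(2)>120).astype(np.uint8)
    n,l,s,ce=cv2.connectedComponentsWithStats(dd);print([(s[i][:5].tolist()) for i in range(1,n) if s[i][4]>12])
```

```text
[364.82 -44.3  210.73] 27.65 0.9971170002354067 [0.16 0.66 0.41]
top blade ((591.0226440429688, -18.193477630615234), (111.83781433105469, 72.32376098632812), 6.506654262542725)
top rye diff [ 527.06 -279.51] (35.90470886230469, 37.28129196166992) [107.87 110.76]
[[313, 170, 24, 31, 224], [337, 175, 4, 21, 64], [394, 189, 37, 36, 1051], [200, 205, 97, 47, 2122], [317, 204, 24, 7, 100], [17, 211, 47, 58, 1269], [327, 212, 12, 37, 184], [306, 214, 11, 33, 152], [318, 219, 3, 10, 17], [326, 228, 4, 14, 36], [179, 231, 16, 19, 105], [317, 235, 6, 8, 36], [325, 244, 6, 9, 37], [143, 250, 74, 47, 811], [305, 256, 77, 38, 1736], [68, 269, 32, 21, 272], [218, 270, 4, 16, 27], [49, 276, 12, 15, 55], [177, 278, 21, 27, 170], [0, 287, 117, 113, 6911], [335, 288, 8, 3, 13], [307, 293, 68, 22, 697], [381, 294, 3, 9, 15], [102, 298, 83, 48, 2002], [298, 309, 17, 32, 328], [369, 317, 6, 5, 23], [358, 323, 15, 31, 280], [186, 330, 40, 13, 305], [236, 332, 44, 18, 355], [98, 344, 120, 32, 1936], [295, 347, 12, 10, 96], [352, 362, 18, 38, 411], [92, 369, 166, 31, 2212], [306, 372, 14, 13, 54], [317, 3
[... 594 characters left out ...]
, 106, 10, 4, 27], [269, 128, 32, 25, 634], [572, 141, 13, 6, 69], [633, 144, 7, 6, 40], [322, 165, 30, 18, 116], [330, 169, 28, 13, 89], [577, 173, 11, 8, 69], [501, 176, 135, 161, 7392], [633, 176, 7, 8, 48], [311, 189, 13, 17, 82], [457, 188, 20, 35, 258], [284, 193, 18, 9, 54], [335, 196, 26, 16, 94], [280, 203, 36, 19, 188], [494, 227, 53, 69, 981], [484, 231, 27, 35, 272], [371, 236, 42, 61, 838], [358, 251, 38, 38, 1036], [490, 265, 90, 79, 2394], [539, 267, 5, 9, 14], [454, 272, 21, 19, 266], [443, 274, 8, 8, 25], [427, 278, 45, 46, 461], [419, 304, 16, 8, 65], [471, 304, 32, 21, 228], [557, 308, 32, 36, 334], [541, 343, 62, 57, 2478], [623, 346, 17, 23, 92], [528, 380, 18, 20, 198]]
```

Run:
```python
from h import *
from scipy.optimize import least_squares
np.set_printoptions(precision=1,suppress=True)
# radial dark-rim edge on the blurred image; circle of radius 52.5 at z=29, centre by robust fit
def edges(cam,f,c0,z):
    V=cv2.cvtColor(np.load(cam+f+".npy"),cv2.COLOR_RGB2HSV)[...,2].astype(np.float32)
    P=[]
    for a in np.radians(np.arange(0,360,5)):
        r=np.arange(42,66,.5);w=np.c_[c0[0]+r*np.cos(a),c0[1]+r*np.sin(a),np.full(len(r),z)]
        q=proj(cam,w).astype(np.float32);v=cv2.remap(V,q[None,:,0],q[None,:,1],cv2.INTER_LINEAR)[0]
        g=np.gradient(cv2.GaussianBlur(v[None],(0,0),3)[0])[6:-6];k=g.argmax()
        if g[k]>.8 and 0<k<len(g)-1: P.append(w[k+6,:2])
    P=np.array(P);s=least_squares(lambda p:np.hypot(*(P-p[:2]).T)-p[2],[*c0,52],loss="soft_l1",f_scale=1.5);return len(P),s.x,np.median(abs(s.fun))
print("check tray rye",edges("top","0",(492,276),17),edges("scene","0",(492,276),17))
for z in(29,):
  for c0 in((528.2,-281.2),(531,-284)): print("now",c0,edges("top","12",c0,z),edges("scene","12",c0,z))
```

```text
check tray rye (72, array([491.8, 275.2,  52.1]), np.float64(0.6361932171881755)) (67, array([493.5, 278.6,  54.7]), np.float64(1.4379655677496075))
now (528.2, -281.2) (72, array([ 527.7, -283.4,   51.4]), np.float64(0.7203380058269317)) (61, array([ 527.9, -282. ,   52.4]), np.float64(1.5496034042742295))
now (531, -284) (72, array([ 527.7, -283.4,   51.4]), np.float64(0.658667221021858)) (62, array([ 527.9, -282.5,   52.7]), np.float64(1.6853742101616511))
```

```bash
python3 -c "
from station import job_done
print(job_done())"
```

```text
the job is handed in; nothing more can be done
None
```

The job is handed in: the rye lies flat about 1–2 mm from the centre of the paper round, the lifter stands on its blade within about 1 mm of the slate's middle, the plain bread was still in its place when last measured, and no contact with the other things showed, in about 28 of the 72 s.

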